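# Turn over propped wax patterns and reject the one missing a boss

### The job

Three yellow wax plates are propped against the aluminium panel with their undersides hidden. Tip all three over, away from the panel, so that they lie flat on the black pad with their undersides up; then pick out the one that has only one round boss instead of two and lay it flat in the red reject tray, still underside up, leaving the two good ones lying where they fell.

Things in the scene. Friction and masses are not known exactly. Their poses are not given: they have to be found in the camera images.
- pattern_a: Good pattern: yellow wax plate 90 (x) x 50 (y) x 12 mm, 55 g. Origin: centre of its underside face; z points out of the underside (plate fills z -12..0), x runs lengthways to the end uppermost at the start. Two bosses on the underside, 18 mm wide, 7 high, dark centres, at x -25, y -13 and +13. All three start propped as told under pattern_b, about 105 mm apart in a row.
- pattern_b: Good pattern, as pattern_a. Start: on its short edge on a 4 mm black rubber pad, leaning 18 deg towards the robot on an upright panel, underside to the panel. Panel: 5 mm thick, top edge at height 59 mm; plate top at 90. Pushed there from the robot's side, level, against its z axis, well past upright, it falls underside up on the pad, centre 75 mm before the panel; pad reaches 155 mm.
- pattern_c: Faulty pattern: same plate, axes and start as the others, but only one boss on its underside (at x -25, y -13 mm); the other is missing. Which of the three places it has is drawn anew each time.
- reject_tray: Red open reject tray, fixed to the table: 180 x 180 mm outside, 35 mm high, walls and floor 5 mm thick. Origin: centre of its underside, on the table; z up. It stands left or right of the pad; a blue tray with wax spouts stands on the other side.
There are look-alikes about, which are no part of the job. What is shaped like the pattern_c but green is not meant.

How it is judged:
By the outcome, as a careful person would: the job done as asked, in the order asked, and still so for the second after the job is handed in, with the robot touching nothing.
It also fails if it takes over 64 s, if anything falls off the work surface, if the arm or the gripper's body presses on something with over 40 N, if the wrist force passes 120 N, or if a joint passes its speed limit or range.

### The arm

A 6-joint arm with a two-finger parallel gripper is mounted at the origin on the work surface. World frame = base frame: x ahead of the robot, y to its left, z up, the work surface at z = 0. Lengths are in m, angles in rad, forces in N, time in s.
With the tool pointing down it reaches from about 0.4 to 0.825 m from the base axis. Payload 7 kg.
Tool frame: the origin (TCP) lies on the centre line of the jaws, within the pads' length; the fingertips stand tip_reach ahead of it and the grasp point (between the pads) is the TCP (tip_reach is the distance from the TCP to the fingertips, in m); z points along the fingers, y is the line along which they close (so a half turn about z gives the same grasp; the last joint's range is limited). The gripper opens to 88 mm and grips with 3 to 60 N. Pads are 19 mm wide; open, the fingers measure 130 mm over their backs; the gripper's body (78 mm by 193 mm) begins 47 mm behind the grasp point.
Start: joints at [1.625, 0.359, 0.012, 0, -1.224, -0.288], TCP at [0.156, 0.657, 0.246] pointing down, gripper open.
Joint ranges: [-3.07, 3.07], [-1.43, 2.12], [-1.02, 1.25], [-3.03, 1.67], [-3.05, -0], [-3.03, 3.03]. Speed limits (rad/s): [2.39, 2.39, 3.01, 3.14, 3.14, 3.14].

### API

Orientations are given as [roll, pitch, yaw] about the fixed x, y, z axes, in that order (R = Rz(yaw) Ry(pitch) Rx(roll)).
In Python, from station import get_state, grab_frame, calibration, job_done, find_in, mark_of, tip_reach gives the robot as it stands.
- The arm moves only by the shell command python3 -m handwheel 'ROWS' [OPENING] [FORCE]. ROWS is JSON, a list of rows, each an object with "delta_pos": the shift along the world's x, y, z in units of 30 mm (1.0 is 30 mm), a list of three; "dr": the turn, a rotation vector about the world's x, y, z in degrees, a list of three. In form: [{"delta_pos": [tx, ty, tz], "dr": [rx, ry, rz]}, ...]. A call has 1 to 10 rows; each row shifts and turns the commanded pose from where the row before left it; what a row does not reach is not made up. A row lasts 1/10 s, in which the tool goes at most 50 mm and 8.59 degrees, less where a joint would pass 70% of its speed; a pose out of reach is approached as far as the arm can. A call is refused whole if a number of a shift passes 1 or a number of a turn 8.59, either way. A call with a gripper value outside its range is refused whole. OPENING is the closure, from -1 (fully open) to 1 (shut), set as the call begins (- or left out, the last holds). The fingers move at their own pace and stop on an object; FORCE is the grip in N (left out, the last holds). Time passes only in rows, so rows that do not move let the fingers close. It gives the time, the measured TCP pose, the force, the opening and the grip force at its end, in the units of the state.
- get_state(): the state, without advancing time (a new reading comes with each control period).
- grab_frame(name): name is "scene" or "top" or "wrist"; returns the picture (384x512x3 uint8, red, green, blue); there is no depth.
- calibration(name): a dict with "fx", "fy", "cx", "cy" (pixels), "k1" (the pictures are not rectified: a ray, as slopes to the right and down, at radius r is drawn at 1 + k1 r^2 times it, then the intrinsics apply), "extrinsics" (4x4, takes a point from world to camera coordinates). Camera axes: x right, y down, z forward; pixel columns grow to the right and rows downward; lengths in m; the calibration is good to about 2 mm. A picture is of the moment at which its call begins: read the wrist's pose just before it. calibration takes no time and is no camera call; for the wrist camera it gives the pose at the moment of the call.
- job_done(): hands the job in; it is judged then, once.
Trained networks look in the newest picture that a camera, given by its name, has taken for a name from the list of things; names that differ only in an ending like _2 or _b are one class to them, and where a whole thing is asked for, a point or a joint stands for the part that bears it (a point fixed in the world has none). Each returns a list of dicts, best first, with "conf" (0 to 1); they miss things now and then, are a little off and sometimes report something else, mostly with a low value. They report only what shows in the picture. A call takes as long as a camera call. They do not tell look-alikes from the thing itself.
- find_in(camera, query): "location" ([column, row] in pixels, amid what is visible of it).
- mark_of(camera, query): "location" ([column, row] in pixels: a listed point, or the origin of a listed thing).
The state is a dict: "t": time; "q": joint angles; "qd": joint speeds; "joint_efforts": joint torques, N m; "eef_pos": TCP position; "ee_rot": TCP orientation; "force": force on the tool from outside, world axes, zero at the start; "moment": the same for the moment, N m; "width": finger opening in m; "gripper_force": force on a finger pad.
Only numpy, scipy, OpenCV 4.12 (cv2) and the standard library are available. Lean on these libraries where they do the work, as an engineer would, in place of code of your own. Each camera call takes 0.05 s, during which the arm holds its last target. There are 200 camera calls.

## Working session

There is one attempt and no reset: what is moved stays moved. The work goes in short steps, Python scripts to look and compute and a shell command to move; the robot and the scene stay as the last step left them, time stands still between calls to the robot, and variables do not carry over. Pictures are saved under pics/ and viewed, at most 10 in all, crops included, and the job is handed in when it is done.

```bash
mkdir -p pics && cat > h.py <<'E'
import numpy as np, cv2
from station import *
def ray(cal,px):
    K=np.array([[cal['fx'],0,cal['cx']],[0,cal['fy'],cal['cy']],[0,0,1]])
    d=np.array([(px[0]-cal['cx'])/cal['fx'],(px[1]-cal['cy'])/cal['fy']]);u=d.copy()
    for _ in range(20): u=d/(1+cal['k1']*(u@u))
    E=np.array(cal['extrinsics']);R=E[:3,:3];t=E[:3,3]
    return -R.T@t, R.T@np.array([u[0],u[1],1])
def at_z(cal,px,z):
    o,d=ray(cal,px); return o+d*(z-o[2])/d[2]
def proj(cal,p):
    E=np.array(cal['extrinsics']);c=E[:3,:3]@np.array(p)+E[:3,3];u=c[:2]/c[2];s=1+cal['k1']*(u@u)
    return np.array([cal['fx']*u[0]*s+cal['cx'],cal['fy']*u[1]*s+cal['cy']])
def save(name,img): cv2.imwrite('pics/'+name,img[:,:,::-1])
E
python3 - <<'E'
from h import *
a=grab_frame('top');b=grab_frame('scene')
save('top0.png',a);save('scene0.png',b)
for c in('top','scene'):
    print(c,[np.round(x['location']).tolist()+[round(x['conf'],2)] for x in find_in(c,'pattern_a')], [np.round(x['location']).tolist()+[round(x['conf'],2)] for x in mark_of(c,'reject_tray')])
s=get_state();print(s['eef_pos'],s['ee_rot'],s['width'],s['t'],tip_reach)
for c in('top','scene'):
    print(np.round(ray(calibration(c),(256,192)),3))
E
```

```text
top [[325.0, 120.0, 0.96], [318.0, 232.0, 0.93], [150.0, 275.0, 0.93], [239.0, 184.0, 0.75], [207.0, 186.0, 0.72], [279.0, 173.0, 0.71]] [[141.0, 150.0, 0.55]]
scene [[232.0, 227.0, 0.97], [273.0, 212.0, 0.96], [182.0, 306.0, 0.79], [342.0, 169.0, 0.74], [344.0, 142.0, 0.72], [184.0, 194.0, 0.71], [309.0, 205.0, 0.59]] [[395.0, 236.0, 0.61], [234.0, 227.0, 0.51]]
[0.15638784 0.65648963 0.24523662] [ 3.14105331e+00 -9.77645203e-05 -2.33849401e-01] 0.08758862286353433 0.3 0.019
[[ 0.315 -0.003  1.119]
 [ 0.097  0.002 -0.996]]
[[ 1.005 -0.066  0.9  ]
 [-0.597  0.064 -0.8  ]]
```

View pics/top0.png

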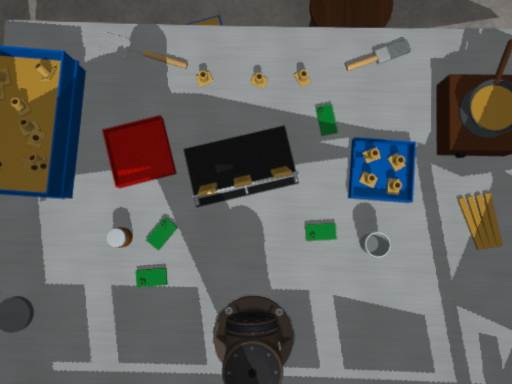

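View pics/scene0.png

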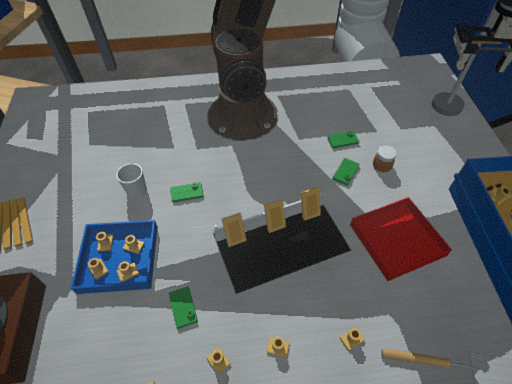

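```bash
python3 - <<'E'
from h import *
T=calibration('top');S=calibration('scene')
r=lambda v:np.round(np.array(v)*1000).astype(int).tolist()
print('base px',proj(T,[0,0,0]),'tcp px',proj(T,[.156,.657,.246]),proj(S,[.156,.657,.246]))
print('tray marks',r(at_z(T,(141,150),0)),r(at_z(S,(395,236),0)))
# tray top rim corners in top
for p in[(103,128),(162,116),(176,171),(115,188)]:print('tray rim',r(at_z(T,p,.035)))
for p in[(184,153),(286,127),(299,183)]:print('pad',r(at_z(T,p,.004)))
for p in[(196,196),(298,178)]:print('panel top',r(at_z(T,p,.059)))
for p in[(207,186),(239,184),(279,173)]:print('plates top',r(at_z(T,p,.06)))
a=cv2.resize(cv2.imread('pics/top0.png')[110:215,170:315],(800,579),interpolation=cv2.INTER_CUBIC);cv2.imwrite('pics/crop0.png',a)
E
```

```text
base px [252.27111085 334.91577317] tcp px [-31.70408559 290.5530506 ] [482.25910455  62.7680538 ]
tray marks [546, 356, 0] [527, 358, 0]
tray rim [602, 461, 35]
tray rim [643, 286, 35]
tray rim [478, 238, 35]
tray rim [423, 416, 35]
pad [539, 222, 4]
pad [627, -89, 4]
pad [454, -131, 4]
panel top [403, 172, 59]
panel top [462, -122, 59]
plates top [432, 141, 60]
plates top [440, 49, 60]
plates top [475, -66, 60]
```

View pics/crop0.png

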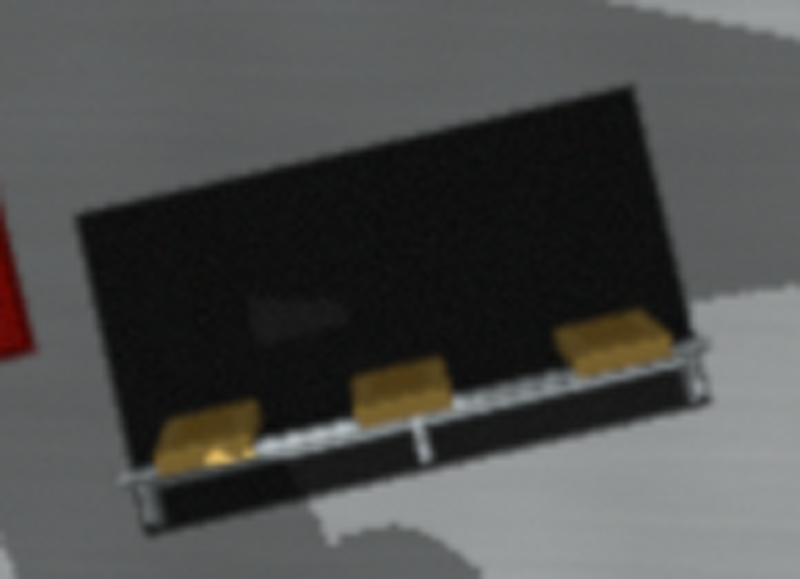

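```bash
python3 - <<'E'
from h import *
T=calibration('top')
r=lambda v:np.round(np.array(v)*1000).astype(int).tolist()
f=lambda c,z:at_z(T,(c[0]/5.517+170,c[1]/5.517+110),z)
a=f((120,478),.059);b=f((705,342),.059)
print('panel top',r(a),r(b));d=b-a;ang=np.degrees(np.arctan2(d[1],d[0]));print('along',ang,'len',np.hypot(*d[:2]))
A,B=f((78,215),.004),f((635,87),.004);e=B-A;print('pad far',r(A),r(B),np.degrees(np.arctan2(e[1],e[0])),np.hypot(*e[:2]))
u=d/np.linalg.norm(d);n=np.array([-u[1],u[0],0])
print('u',u,'n',n, 'pad far dist to panel',(A-a)@n,(B-a)@n)
for p,q in[((155,475),(255,453)),((358,425),(450,405)),((572,375),(670,352))]:
    P,Q=f(p,.09),f(q,.09);m=(P+Q)/2;print('plate',r(P),r(Q),'mid',r(m),'off panel',(m-a)@n,'s',(m-a)@u,np.linalg.norm(Q-P))
E
```

```text
panel top [401, 184, 59] [479, -121, 59]
along -75.50529692699276 len 0.3149743402217601
pad far [551, 222, 4] [630, -86, 4] -75.59858622048573 0.3181415722331342
u [ 0.2502905  -0.96817078  0.        ] n [0.96817078 0.2502905  0.        ] pad far dist to panel 0.1553580795238663 0.154840079949673
plate [400, 161, 90] [413, 110, 90] mid [406, 136, 90] off panel -0.006642247755013229 s 0.04834476350566544 0.052017690928622004
plate [428, 58, 90] [439, 12, 90] mid [434, 35, 90] off panel -0.005262375242905562 s 0.15259000378388385 0.047954542850730135
plate [456, -50, 90] [469, -100, 90] mid [463, -75, 90] off panel -0.004754302937133015 s 0.26624552754620523 0.0513075269295645
```

Yellow plates (top view) at px (207,186), (239,184), (279,173); look-alikes: green plates (327,120), (321,232), (161,233), (151,277), and wax spouts around the blue tray — not meant. The crop confirms three yellow plates leaning over the panel (pushed along n = (0.968, 0.25)); red tray at about (0.537, 0.357). Setting out to the left plate.

```bash
python3 -m handwheel '[{"delta_pos":[0.38,-0.88,0],"dr":[0,0,7]},{"delta_pos":[0.38,-0.88,0],"dr":[0,0,7]},{"delta_pos":[0.38,-0.88,0],"dr":[0,0,7]},{"delta_pos":[0.38,-0.88,0],"dr":[0,0,7]},{"delta_pos":[0.38,-0.88,0],"dr":[0,0,0]},{"delta_pos":[0.38,-0.88,0],"dr":[0,0,0]},{"delta_pos":[0.38,-0.88,0],"dr":[0,0,0]},{"delta_pos":[0.38,-0.88,0],"dr":[0,0,0]},{"delta_pos":[0.38,-0.88,0],"dr":[0,0,0]},{"delta_pos":[0.38,-0.88,0],"dr":[0,0,0]}]' 1 20
python3 -m handwheel '[{"delta_pos":[0.37,-0.88,-0.3],"dr":[0,0,0]},{"delta_pos":[0.37,-0.88,-0.3],"dr":[0,0,0]},{"delta_pos":[0.37,-0.88,-0.3],"dr":[0,0,0]},{"delta_pos":[0.37,-0.88,-0.3],"dr":[0,0,0]},{"delta_pos":[0.37,-0.88,-0.3],"dr":[0,0,0]},{"delta_pos":[0.37,-0.88,-0.3],"dr":[0,0,0]},{"delta_pos":[0.37,-0.88,-0.3],"dr":[0,0,0]},{"delta_pos":[0.37,-0.88,-0.3],"dr":[0,0,0]},{"delta_pos":[0.37,-0.88,-0.3],"dr":[0,0,0]},{"delta_pos":[0.37,-0.88,-0.3],"dr":[0,0,0]}]'
python3 - <<'E'
from h import *
from scipy.spatial.transform import Rotation as Ro
C=calibration('wrist');w=grab_frame('wrist');save('w1.png',w)
s=get_state();print(s['t'],s['eef_pos'],s['ee_rot'],s['width'])
r=[(.406,.136,.09),(.434,.035,.09)]
print([proj(C,p).round() for p in r],np.round(ray(C,(256,192)),3))
E
```

```text
t: 1.3
eef_pos: [0.2707, 0.3915, 0.2457]
ee_rot: [-3.141, -0.0, 0.255]
force: [0.8, 1.6, -0.9]
width: 0.0133
gripper_force: 0.0
t: 2.3
eef_pos: [0.3817, 0.1276, 0.1555]
ee_rot: [-3.141, -0.001, 0.255]
force: [1.1, 0.2, 0.6]
width: 0.0004
gripper_force: 0.0
2.35 [0.38122807 0.1246802  0.1538976 ] [3.14057100e+00 2.31638192e-03 2.54445800e-01] 0.0005401962024996045
[array([252., 185.]), array([389., 183.])] [[ 0.461  0.147  0.295]
 [-0.279 -0.071 -0.958]]
```

View pics/w1.png

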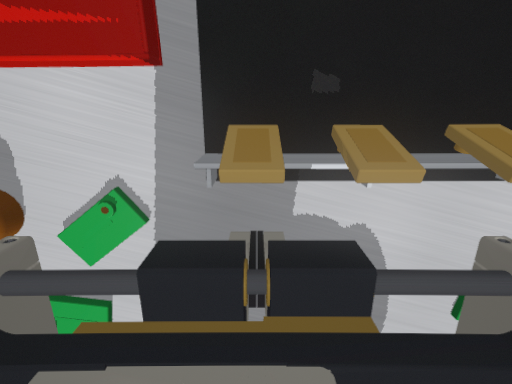

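The wrist view shows the left plate top edge at (252,180), middle at (390,179), both where predicted within ~3 mm. Descend and push the left one.

```bash
python3 -m handwheel '[{"delta_pos":[-0.02,0.07,-0.7],"dr":[0,0,0]},{"delta_pos":[-0.02,0.07,-0.8],"dr":[0,0,0]},{"delta_pos":[0,0,-0.7],"dr":[0,0,0]},{"delta_pos":[0.34,0.09,0],"dr":[0,0,0]},{"delta_pos":[0.34,0.09,0],"dr":[0,0,0]},{"delta_pos":[0.34,0.09,0],"dr":[0,0,0]},{"delta_pos":[0.34,0.09,0],"dr":[0,0,0]},{"delta_pos":[0.34,0.09,0],"dr":[0,0,0]},{"delta_pos":[0.34,0.09,0],"dr":[0,0,0]},{"delta_pos":[0.34,0.09,0],"dr":[0,0,0]}]'
python3 -m handwheel '[{"delta_pos":[0,0,0],"dr":[0,0,0]},{"delta_pos":[0,0,0],"dr":[0,0,0]},{"delta_pos":[0,0,0.7],"dr":[0,0,0]},{"delta_pos":[0,0,0.7],"dr":[0,0,0]},{"delta_pos":[-0.3,-0.8,0],"dr":[0,0,0]},{"delta_pos":[-0.3,-0.8,0],"dr":[0,0,0]},{"delta_pos":[-0.3,-0.8,0],"dr":[0,0,0]},{"delta_pos":[-0.3,-0.8,0],"dr":[0,0,0]},{"delta_pos":[-0.3,-0.8,0],"dr":[0,0,0]},{"delta_pos":[0,0,0],"dr":[0,0,0]}]'
python3 - <<'E'
from h import *
C=calibration('wrist');w=grab_frame('wrist');save('w2.png',w)
s=get_state();print(s['t'],s['eef_pos'],s['ee_rot'],s['force'])
E
```

```text
t: 3.35
eef_pos: [0.4526, 0.1519, 0.0897]
ee_rot: [-3.141, -0.0, 0.255]
force: [-0.7, 0.0, -0.5]
width: 0.0004
gripper_force: 0.0
t: 4.35
eef_pos: [0.4043, 0.0295, 0.1314]
ee_rot: [-3.141, 0.001, 0.253]
force: [-0.4, 0.3, 0.4]
width: 0.0004
gripper_force: 0.0
4.4 [0.40547984 0.03056389 0.13164034] [-3.14135241e+00 -4.89271486e-05  2.53360800e-01] [-0.19281434  0.07939055  0.23409354]
```

View pics/w2.png

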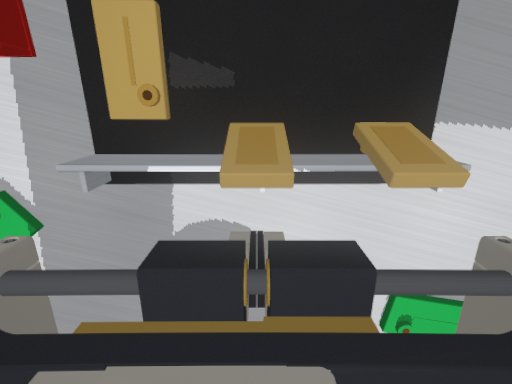

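Left plate has fallen underside up; only one boss is visible at (149,95), so it looks to be the faulty one. Push the middle, then the right.

```bash
python3 -m handwheel '[{"delta_pos":[0,0,-0.7],"dr":[0,0,0]},{"delta_pos":[0,0,-0.74],"dr":[0,0,0]},{"delta_pos":[0.34,0.09,0],"dr":[0,0,0]},{"delta_pos":[0.34,0.09,0],"dr":[0,0,0]},{"delta_pos":[0.34,0.09,0],"dr":[0,0,0]},{"delta_pos":[0.34,0.09,0],"dr":[0,0,0]},{"delta_pos":[0.34,0.09,0],"dr":[0,0,0]},{"delta_pos":[0.34,0.09,0],"dr":[0,0,0]},{"delta_pos":[0.34,0.09,0],"dr":[0,0,0]},{"delta_pos":[0,0,0],"dr":[0,0,0]}]'
python3 -m handwheel '[{"delta_pos":[0,0,0],"dr":[0,0,0]},{"delta_pos":[0,0,0.7],"dr":[0,0,0]},{"delta_pos":[0,0,0.74],"dr":[0,0,0]},{"delta_pos":[-0.26,-0.87,0],"dr":[0,0,0]},{"delta_pos":[-0.26,-0.87,0],"dr":[0,0,0]},{"delta_pos":[-0.26,-0.87,0],"dr":[0,0,0]},{"delta_pos":[-0.26,-0.87,0],"dr":[0,0,0]},{"delta_pos":[-0.26,-0.87,0],"dr":[0,0,0]},{"delta_pos":[0,0,0],"dr":[0,0,0]},{"delta_pos":[0,0,0],"dr":[0,0,0]}]'
python3 -m handwheel '[{"delta_pos":[0,0,-0.7],"dr":[0,0,0]},{"delta_pos":[0,0,-0.74],"dr":[0,0,0]},{"delta_pos":[0.34,0.09,0],"dr":[0,0,0]},{"delta_pos":[0.34,0.09,0],"dr":[0,0,0]},{"delta_pos":[0.34,0.09,0],"dr":[0,0,0]},{"delta_pos":[0.34,0.09,0],"dr":[0,0,0]},{"delta_pos":[0.34,0.09,0],"dr":[0,0,0]},{"delta_pos":[0.34,0.09,0],"dr":[0,0,0]},{"delta_pos":[0.34,0.09,0],"dr":[0,0,0]},{"delta_pos":[0,0,0],"dr":[0,0,0]}]'
python3 -m handwheel '[{"delta_pos":[0,0,0],"dr":[0,0,0]},{"delta_pos":[0,0,0.8],"dr":[0,0,0]},{"delta_pos":[0,0,0.9],"dr":[0,0,0]},{"delta_pos":[-0.3,0.7,0.7],"dr":[0,0,0]},{"delta_pos":[-0.3,0.9,0.7],"dr":[0,0,0]},{"delta_pos":[-0.3,0.9,0.7],"dr":[0,0,0]},{"delta_pos":[-0.3,0.9,0.7],"dr":[0,0,0]},{"delta_pos":[-0.3,0.9,0],"dr":[0,0,0]},{"delta_pos":[0,0,0],"dr":[0,0,0]},{"delta_pos":[0,0,0],"dr":[0,0,0]}]'
python3 - <<'E'
from h import *
C=calibration('wrist');w=grab_frame('wrist');save('w3.png',w)
s=get_state();print(s['t'],s['eef_pos'],s['ee_rot'],s['force'])
m=mark_of('wrist','pattern_c')
for x in m: print(np.round(x['location']),round(x['conf'],2),np.round(at_z(C,x['location'],.016),3))
import json;json.dump({k:np.array(v).tolist() for k,v in C.items()},open('c3.json','w'))
E
```

```text
t: 5.4
eef_pos: [0.4795, 0.0511, 0.0884]
ee_rot: [3.141, -0.001, 0.255]
force: [-0.7, 0.5, 0.4]
width: 0.0003
gripper_force: 0.0
t: 6.4
eef_pos: [0.4384, -0.0804, 0.1317]
ee_rot: [-3.142, -0.0, 0.253]
force: [0.7, -0.1, -0.5]
width: 0.0009
gripper_force: 0.0
t: 7.4
eef_pos: [0.5119, -0.0607, 0.0884]
ee_rot: [3.141, -0.001, 0.255]
force: [0.1, 0.4, -0.3]
width: 0.0002
gripper_force: 0.0
t: 8.4
eef_pos: [0.4647, 0.0682, 0.2234]
ee_rot: [-3.141, -0.0, 0.256]
force: [-0.2, -0.8, -0.3]
width: 0.0004
gripper_force: 0.0
8.45 [0.46491478 0.0677476  0.22323512] [3.14157988e+00 3.36759245e-04 2.55514031e-01] [-0.3816238  -0.57236125  0.70869582]
[194. 135.] 0.85 [0.494 0.154 0.016]
[ 58. 322.] 0.82 [0.168 0.3   0.016]
[274. 137.] 0.79 [0.517 0.058 0.016]
[397. 315.] 0.73 [ 0.309 -0.194  0.016]
[370. 136.] 0.62 [ 0.547 -0.055  0.016]
[ 77. 251.] 0.62 [0.297 0.281 0.016]
[30. 50.] 0.54 [0.538 0.345 0.016]
```

View pics/w3.png

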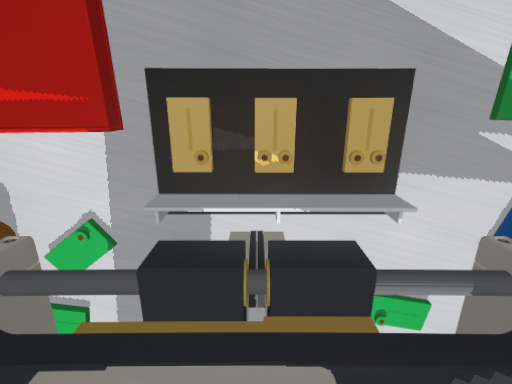

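All three lie underside up; the left plate (191,135) has one boss at (201,157), the others have two at (265/285,157) and (358/378,157). Measure its corners.

```bash
python3 - <<'E'
from h import *
import json
C={k:np.array(v) for k,v in json.load(open('c3.json')).items()}
img=cv2.imread('pics/w3.png');hsv=cv2.cvtColor(img,cv2.COLOR_BGR2HSV)
m=cv2.inRange(hsv,(15,110,90),(32,255,255))[60:200,140:250]
n,l,st,ce=cv2.connectedComponentsWithStats(m);k=1+st[1:,4].argmax()
pts=np.argwhere(l==k)[:,::-1]+[140,60]
W=np.array([at_z(C,p,.016)[:2] for p in pts.astype(float)])*1000
r=cv2.minAreaRect(W.astype(np.float32));print('plate rect',r,W.mean(0))
s=cv2.boxPoints(r).round();print(s.tolist())
T=calibration('top')
a=cv2.cvtColor(cv2.imread('pics/top0.png'),cv2.COLOR_BGR2HSV)
m=cv2.inRange(a,(0,150,60),(8,255,255))|cv2.inRange(a,(172,150,60),(180,255,255));m[:,:90]=0;m[:,182:]=0;m[:110]=0;m[195:]=0
W=np.array([at_z(T,p,.035)[:2] for p in np.argwhere(m)[:,::-1].astype(float)])*1000
print('tray rim',cv2.minAreaRect(W.astype(np.float32)))
E
```

```text
plate rect ((491.7762145996094, 157.81060791015625), (90.36724853515625, 51.908809661865234), 14.464613914489746) [493.78634081 158.41636472]
[[442.0, 172.0], [455.0, 121.0], [542.0, 144.0], [529.0, 194.0]]
tray rim ((534.97314453125, 351.2496032714844), (182.83547973632812, 182.03799438476562), 15.92109203338623)
```

```bash
python3 -m handwheel '[{"delta_pos":[0.18,0.6,-0.4],"dr":[0,0,0]},{"delta_pos":[0.18,0.6,-0.4],"dr":[0,0,0]},{"delta_pos":[0.18,0.6,-0.4],"dr":[0,0,0]},{"delta_pos":[0.18,0.6,-0.4],"dr":[0,0,0]},{"delta_pos":[0.18,0.6,-0.4],"dr":[0,0,0]},{"delta_pos":[0,0,-0.7],"dr":[0,0,0]},{"delta_pos":[0,0,-0.7],"dr":[0,0,0]},{"delta_pos":[0,0,-0.7],"dr":[0,0,0]},{"delta_pos":[0,0,-0.7],"dr":[0,0,0]},{"delta_pos":[0,0,0],"dr":[0,0,0]}]' -0.6 20
python3 -m handwheel '[{"delta_pos":[0,0,-0.6],"dr":[0,0,0]},{"delta_pos":[0,0,-0.6],"dr":[0,0,0]},{"delta_pos":[0,0,-0.4],"dr":[0,0,0]},{"delta_pos":[0,0,-0.2],"dr":[0,0,0]},{"delta_pos":[0,0,0],"dr":[0,0,0]}]'
python3 -m handwheel '[{"delta_pos":[0,0,0],"dr":[0,0,0]},{"delta_pos":[0,0,0],"dr":[0,0,0]},{"delta_pos":[0,0,0],"dr":[0,0,0]},{"delta_pos":[0,0,0],"dr":[0,0,0]},{"delta_pos":[0,0,0],"dr":[0,0,0]},{"delta_pos":[0,0,0],"dr":[0,0,0]}]' 1 15
```

```text
t: 9.5
eef_pos: [0.4908, 0.1577, 0.076]
ee_rot: [3.139, 0.006, 0.255]
force: [-0.9, -1.4, 0.2]
width: 0.0693
gripper_force: 0.0
t: 10.0
eef_pos: [0.4923, 0.1581, 0.025]
ee_rot: [3.141, 0.001, 0.255]
force: [-0.7, -0.4, 0.9]
width: 0.0703
gripper_force: 0.0
t: 10.6
eef_pos: [0.4928, 0.1584, 0.026]
ee_rot: [-3.141, -0.001, 0.255]
force: [-1.2, 1.1, 6.6]
width: 0.0496
gripper_force: 15.0
```

```bash
python3 -m handwheel '[{"delta_pos":[0,0,0.3],"dr":[0,0,0]},{"delta_pos":[0,0,0.7],"dr":[0,0,0]},{"delta_pos":[0,0,0.9],"dr":[0,0,0]},{"delta_pos":[0,0,0.9],"dr":[0,0,0]},{"delta_pos":[0.1,0.4,0.2],"dr":[0,0,0]},{"delta_pos":[0.18,0.8,0],"dr":[0,0,0]},{"delta_pos":[0.18,0.8,0],"dr":[0,0,0]},{"delta_pos":[0.18,0.8,0],"dr":[0,0,0]},{"delta_pos":[0.18,0.8,0],"dr":[0,0,0]},{"delta_pos":[0.18,0.8,0],"dr":[0,0,0]}]'
python3 -m handwheel '[{"delta_pos":[0.18,0.8,0],"dr":[0,0,0]},{"delta_pos":[0.18,0.8,0],"dr":[0,0,0]},{"delta_pos":[0.04,0.4,0],"dr":[0,0,0]},{"delta_pos":[0,0,0],"dr":[0,0,0]},{"delta_pos":[0,0,0],"dr":[0,0,0]}]'
python3 - <<'E'
from h import *
C=calibration('wrist');w=grab_frame('wrist');save('w4.png',w)
s=get_state();print(s['t'],s['eef_pos'],s['ee_rot'],s['width'])
for c in[(-.09,-.09),(-.09,.09),(.09,-.09),(.09,.09)]:
    a=np.radians(14.5);p=np.array([.535,.351])+np.array([[np.cos(a),-np.sin(a)],[np.sin(a),np.cos(a)]])@c;print(proj(C,[*p,.035]).round())
E
```

```text
t: 11.6
eef_pos: [0.5221, 0.2919, 0.1139]
ee_rot: [3.141, 0.002, 0.255]
force: [0.3, 0.5, -0.1]
width: 0.0497
gripper_force: 15.0
t: 12.1
eef_pos: [0.5336, 0.3499, 0.1143]
ee_rot: [3.141, 0.002, 0.255]
force: [-0.3, -0.4, -0.4]
width: 0.05
gripper_force: 15.0
12.15 [0.53378652 0.34945498 0.11461387] [3.14081077e+00 1.41939537e-03 2.54785536e-01] 0.04967374595958128
[350. 299.]
[157. 298.]
[375.  94.]
[131.  93.]
```

View pics/w4.png

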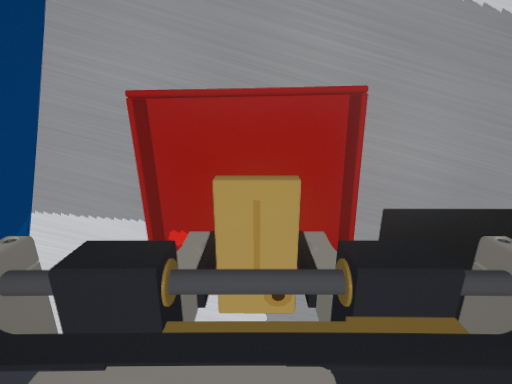

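The plate is held level over the tray; the tray's far rim corners at (128,93) and (367,88) agree with my estimate within ~5 mm. Lower and release.

```bash
python3 -m handwheel '[{"delta_pos":[0,0.1,-0.7],"dr":[0,0,0]},{"delta_pos":[0,0,-0.7],"dr":[0,0,0]},{"delta_pos":[0,0,-0.6],"dr":[0,0,0]},{"delta_pos":[0,0,-0.5],"dr":[0,0,0]},{"delta_pos":[0,0,-0.3],"dr":[0,0,0]},{"delta_pos":[0,0,-0.08],"dr":[0,0,0]},{"delta_pos":[0,0,0],"dr":[0,0,0]},{"delta_pos":[0,0,0],"dr":[0,0,0]}]'
python3 -m handwheel '[{"delta_pos":[0,0,0],"dr":[0,0,0]},{"delta_pos":[0,0,0],"dr":[0,0,0]},{"delta_pos":[0,0,0],"dr":[0,0,0]},{"delta_pos":[0,0,0.5],"dr":[0,0,0]},{"delta_pos":[0,0,0.9],"dr":[0,0,0]},{"delta_pos":[0,0,0.9],"dr":[0,0,0]},{"delta_pos":[0,0,0.9],"dr":[0,0,0]},{"delta_pos":[-0.5,0,0.9],"dr":[0,0,0]},{"delta_pos":[-0.5,0,0.9],"dr":[0,0,0]},{"delta_pos":[0,0,0],"dr":[0,0,0]}]' -0.6
python3 - <<'E'
from h import *
save('w5.png',grab_frame('wrist'));print(get_state()['t'],get_state()['force'],get_state()['width'])
E
```

```text
t: 12.95
eef_pos: [0.5348, 0.3534, 0.0298]
ee_rot: [-3.141, -0.001, 0.255]
force: [0.4, 0.5, -0.3]
width: 0.0502
gripper_force: 15.0
t: 13.95
eef_pos: [0.5049, 0.3545, 0.1849]
ee_rot: [-3.137, -0.007, 0.256]
force: [0.5, 0.4, 1.0]
width: 0.0702
gripper_force: 0.0
14.0 [-0.05956118 -0.4196318   0.18118456] 0.07005576419200175
```

View pics/w5.png

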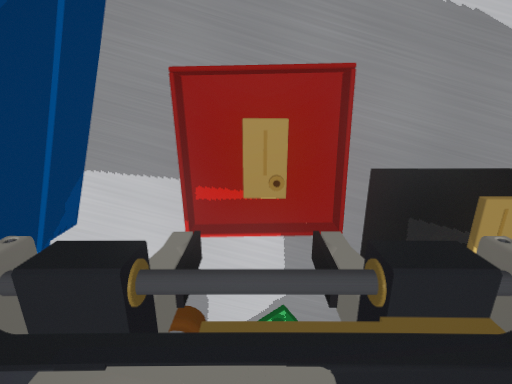

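The faulty plate lies flat in the middle of the tray at (265,160), with its single boss up at (277,183), and the gripper is clear. The good plate at (495,230) is still on the pad.

```bash
python3 -c "
from station import job_done;print(job_done())"
```

```text
the job is handed in; nothing more can be done
None
```

I tipped all three plates over so they fell underside up on the pad, laid the one-boss plate flat in the red tray with its underside up, left the two good ones where they fell, and handed the job in at about 14 s.

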